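# Close up the loaded dish warmer

## Task

The dishes are in the warmer: put its lid on, with the lower edge tucked fully home under the lip at the low end of the sloping mouth and the lid lying flat on its seat, swing the clamp lever over and all the way down onto the lid, and last press the red warm key right down so that the grey standby key pops up. Let go of everything, and leave the salt shaker and the honey jar standing where they are.

Things in the scene. Friction and masses are not known exactly. Their poses are not given: they have to be found in the camera images.
- seat: sloping dark-steel seat round the mouth of the steel dish warmer (tub 203 x 196 mm). Origin, 130 mm above the work surface: where the centre of the lid's underside lies when home. x runs up the slope (25 degrees, away from the robot), z normal to it (up and towards the robot), y level to the left. The lid rests on plane z = 0: a frame with an open middle, x -95 to +133 mm
- lip_edge (a point): middle of the edge of the lip at the low end, at seat x = -63, y = 0, z = +13 mm (its underside); the lip overhangs the seat by 12 mm, 196 mm wide; a flare turns up from it to x = -55, z = 22 mm. Below it the stop for the lid's lower edge is the face x = -75 mm. So the lid goes in by sliding down the slope on the seat; it stays when let go. Axes are the seat's
- rail_left (a point): top of the left side rail; a like rail is on the right. Rails stand at seat y = +-86.5 mm (5.5 mm clear of the lid each side), 12 mm high, from x = -80 to +80 mm, and flare outward on top to z = 16 mm. Axes are the seat's
- lid_grip (a point): centre of the black bar grip of the loose steel lid (plate 150 along its x, 162 along its y, 8 mm thick), which starts flat on the work surface, grip up. Bar: 12 mm thick (x), 100 long (y), top 43 mm above the plate's underside, feet 20 mm thick at its ends. The point is 20 mm towards the lid's -x (lower) edge from the plate's centre, 30 mm above the underside. Home, lid and seat axes agree
- lid_plate (a point): centre of the lid's underside; lid axes as for lid_grip. Lid about 0.25 kg
- clamp_knob (a point): centre of the red knob at the end of the clamp lever: a cylinder 36 mm long along the hinge axis (seat y), 20 mm in diameter, flat ends that can be gripped
- clamp_hinge (a point): point on the lever's hinge axis (seat's y), at seat x = +130, z = +26 mm; cheeks 38 mm wide carry it, from x = +118 mm. The knob is 97 mm from it; at lever angle a the knob lies from it at x = -97 cos a + 3 sin a, z = 97 sin a + 3 cos a mm in seat axes
- clamp (a joint): clamp lever angle, rad: 0 = fully down, its rubber foot 1 mm over the lid's upper margin; about 2.2 to 2.5 = swung back open; it stays where it is left (friction about 4 N at the knob) and moves by the knob towards the robot and down to close. A heel under the lever drops in behind the lid's upper edge, so a lid more than about 6 mm short of home blocks it
- warm_key_top (a point): centre of the top of the red 34 x 34 mm warm key, on the black pod at the warmer's left side; axes are the warmer's (level)
- warm_key (a joint): how far the red key is pressed, m: 0 = up, 0.010 = right down; pressing takes about 3 to 4 N and it stays where it is left
- standby_key (a joint): how far the grey standby key beside it, 64 mm away, has popped up, m: 0 = down (start), 0.010 = up; it is linked to the red key
- salt: salt shaker, 44 mm across, 90 mm tall, standing; origin under its centre
- honey: honey jar with a red cap, 60 mm across, 86 mm tall, standing; origin under its centre
There are look-alikes about, which are no part of the job. There is more than one size of the honey; the job needs the middle-sized.

How it is judged (in metres and radians):
On the way, in this order (a step that is already met when the one before it is completed fails the run):
1. the lid lies home on its seat, its lower edge under the lip, the lever still open (x of lid_plate in the frame of seat between -0.005 and 0.005 m and z of lid_plate in the frame of seat between -0.003 and 0.003 m and angle between the z axis of lid_plate and the z axis of seat, either way round below 0.05 rad and value of joint clamp above 1 rad), for 0.2 s.
2. the clamp lever is all the way down (value of joint clamp below 0.06 rad), for 0.2 s.
3. the red key is right down and the grey one has popped up (value of joint each of warm_key, standby_key above 0.008 m), for 0.2 s.
At the end, for the whole second after the job is handed in: Lid home on the seat (5 mm along the slope, 8 mm across, 3 mm in height, 0.05 rad), clamp lever within 0.06 rad of fully down, red key pressed and grey key up by more than 8 mm, salt shaker and honey jar upright within 30 mm of where they were (all of step 3 and x of lid_plate in the frame of seat between -0.005 and 0.005 m and y of lid_plate in the frame of seat between -0.008 and 0.008 m and z of lid_plate in the frame of seat between -0.003 and 0.003 m and angle between the z axis of lid_plate and the z axis of seat, either way round below 0.05 rad and value of joint clamp below 0.06 rad and angle between each of salt, honey's own z axis and vertical below 0.2 rad and distance of each of salt, honey from where it was at the start of the episode below 0.03 m); the robot touches nothing.
It fails at once if the salt shaker or the honey jar is knocked over or shifted by more than 30 mm (angle between any of salt, honey's own z axis and vertical above 0.5 rad or distance of any of salt, honey from where it was at the start of the episode above 0.03 m).
It also fails if it takes over 72 s, if anything falls off the work surface, if the arm or the gripper's body presses on something with over 40 N, if the wrist force passes 120 N, or if a joint passes its speed limit or range.

## Robot

A 6-joint arm with a two-finger parallel gripper is mounted at the origin on the work surface; the furniture and walls round the work are solid. World frame = base frame: x ahead of the robot, y to its left, z up, the work surface at z = 0. Lengths are in mm, angles in degrees, forces in N, time in s.
With the tool pointing down it reaches from about 350 to 850 mm from the base axis. Payload 8.1 kg.
Tool frame: the origin (TCP) lies at the very end of the fingers, on their centre line; the grasp point (between the pads) lies 19 mm behind it (tcp_to_grasp is the distance from the TCP to the grasp point, in mm); z points along the fingers, x is the direction in which the jaws open and shut, and the axes are right-handed (so a half turn about z gives the same grasp; the last joint's range is limited). The gripper opens to 85 mm and grips with 20 to 120 N. Pads are 22 mm wide; open, the fingers measure 114 mm over their backs; the gripper's body (76 mm by 85 mm) begins 54 mm behind the grasp point. The pads swing forward as they close: fully open they stand 13 mm farther back than shut.
Start: joints at [58.361, 7.471, 85.268, -0, 87.261, -4.893], TCP at [269.999, 535.823, 231.292] pointing down, gripper open.
Joint ranges: [-169.43, 169.43], [-51.17, 129.36], [1.28, 143.12], [-76.62, 256.62], [0, 156.53], [-152.29, 152.29]. Speed limits (degrees/s): [136.94, 136.94, 159.86, 180, 180, 180].

## Interface

Orientations are given as [roll, pitch, yaw] about the fixed x, y, z axes, in that order (R = Rz(yaw) Ry(pitch) Rx(roll)).
In Python, from bench import * gives the robot as it stands. The module is installed in compiled form; this text tells all that it offers.
- The arm moves only by the tool apply_moves, never from a script. Its argument "targets" is text: rows parted by semicolons, each of 7 numbers parted by spaces: the turn, a rotation vector about the tool's x, y, z in rad, then the shift along the tool's x, y, z in cm, then the finger opening in cm, from 0 to 8.54. A call has exactly 5 rows; each row is the pose to reach, as a shift and turn from the pose commanded when the call began, along the tool's axes at that moment; what a row does not reach only later rows make up. A row lasts 1/10 s, in which the tool goes at most 50 mm and 8.59 degrees, less where a joint would pass 70% of its speed; a pose out of reach is approached as far as the arm can. A call with a gripper value outside its range is refused whole. The fingers move at their own pace and stop on an object; "force" is the grip in N (left out, the last holds). Time passes only in rows, so rows that repeat a pose let the fingers close, or fill a call up. It gives the time, the measured TCP pose, the force and the opening at its end, in the units of the state.
- sense(): the state, without advancing time (a new reading comes with each control period).
- snapshot(name): name is "side" or "top"; returns the picture (420x560x3 uint8, red, green, blue); there is no depth.
- camera_model(name): a dict with "fx", "fy", "cx", "cy" (pixels), "position" and "attitude" of the camera in the world. Camera axes: x right, y up, looking along -z (the intrinsics and any distortion apply to the point x, -y, -z); pixel columns grow to the right and rows downward; lengths in mm; the calibration is good to about 2 mm. A picture is of the moment at which its call begins. camera_model takes no time and is no camera call.
- hand_in(): hands the job in, once; it reports no verdict.
Trained networks look in the newest picture that a camera, given by its name, has taken for a name from the list of things; names that differ only in an ending like _2 or _b are one class to them, and where a whole thing is asked for, a point or a joint stands for the part that bears it (a point fixed in the world has none). Each returns a list of dicts, best first, with "confidence" (0 to 1); they miss things now and then, are a little off and sometimes report something else, mostly with a low value. They report only what shows in the picture. A call takes as long as a camera call. They do not tell look-alikes from the thing itself.
- recognise(camera, query): "at" ([row, column] in pixels, amid what is visible of it).
- place_of(camera, query): "at" ([row, column] in pixels: a listed point, or the origin of a listed thing).
The state is a dict: "time": time; "joint_pos": joint angles; "qd": joint speeds; "joint_efforts": joint torques, N m; "tool_pos": TCP position; "tcp_rot": TCP orientation; "ft_force": force on the tool from outside, world axes, zero at the start; "wrist_torque": the same for the moment, N m; "finger_gap": finger opening in mm.
Only numpy, scipy, OpenCV 4.12 (cv2) and the standard library are available. Lean on these libraries where they do the work, as an engineer would, in place of code of your own. Each camera call takes 0.05 s, during which the arm holds its last target. There are 200 camera calls.

## Working session

There is one attempt and no reset: what is moved stays moved. The work goes in short steps, Python scripts to look and compute and a tool call to move; the robot and the scene stay as the last step left them, time stands still between calls to the robot, and variables do not carry over. Pictures are saved under pics/ and viewed, about 8 in all and at most 12, crops included, and the job is handed in when it is done.

Besides the shell and the picture viewer there is one more tool, called after "Emit:" as name(argument=value, ...), one argument or row to a line, values as JSON. apply_moves: Moves the arm, as the interface text tells. Its arguments: {"type":"object","properties":{"targets":{"type":"string"},"force":{"type":"number"}},"required":["targets"]}

```bash
mkdir -p pics; cat > h.py <<'E'
from bench import *
import numpy as np, cv2
E
python3 - <<'E'
from h import *
for n in ("side","top"):
    im=snapshot(n); cv2.imwrite(f"pics/{n}0.png",im[:,:,::-1]); print(n,camera_model(n))
    for q in ["seat","lip_edge","rail_left","lid_grip","lid_plate","clamp_knob","clamp_hinge","warm_key_top","salt","honey"]:
        print(q,[(np.round(d["at"]).tolist(),round(d["confidence"],2)) for d in place_of(n,q)])
print(sense())
E
```

```text
side {'fx': 530.3121878824845, 'fy': 530.3121878824845, 'cx': 283.72131203844816, 'cy': 208.07315152087813, 'position': array([  561.44241118, -1555.34200774,   856.15434143]), 'attitude': array([65.77975071, -0.1534301 ,  2.84260469])}
seat [([197.0, 304.0], 0.69)]
lip_edge [([199.0, 287.0], 0.66)]
rail_left [([183.0, 297.0], 0.62)]
lid_grip [([177.0, 290.0], 0.73), ([267.0, 252.0], 0.56)]
lid_plate [([274.0, 260.0], 0.91)]
clamp_knob [([202.0, 287.0], 0.72), ([148.0, 346.0], 0.7)]
clamp_hinge [([176.0, 336.0], 0.8), ([197.0, 305.0], 0.2)]
warm_key_top [([179.0, 291.0], 0.46)]
salt [([332.0, 222.0], 0.8)]
honey [([208.0, 238.0], 0.55), ([198.0, 269.0], 0.5)]
top {'fx': 401.5805043821103, 'fy': 401.5805043821103, 'cx': 276.69896925033953, 'cy': 200.5567637738723, 'position': array([ 294.47277469,    7.15797816, 1442.10475209]), 'attitude': array([  7.3504068 ,   0.50372879, -88.68187721])}
seat []
lip_edge [([192.0, 236.0], 0.79)]
rail_left [([176.0, 206.0], 0.85)]
lid_grip [([223.0, 331.0], 0.95), ([251.0, 183.0], 0.37)]
lid_plate [([219.0, 328.0], 0.85)]
clamp_knob [([119.0, 220.0]
[... 210 characters left out ...]
.54), ([136.0, 226.0], 0.35)]
{'time': 1.1, 'joint_pos': array([ 5.83632230e+01,  7.47191318e+00,  8.52667230e+01,  1.95879079e-04,
        8.72613619e+01, -4.89463304e+00]), 'qd': array([-0.02718952, -0.02444082,  0.06106832, -0.02345843,  0.0091556 ,
       -0.0158835 ]), 'joint_efforts': array([ 6.37350258e-04, -5.69338381e+01, -5.00862050e+01, -5.60356762e-05,
        1.49468968e-03,  1.70453399e-05]), 'tool_pos': array([269.98510413, 535.83710236, 231.29476305]), 'tcp_rot': array([-1.79999805e+02, -1.86747554e-05,  6.32578466e+01]), 'ft_force': array([-0.29014468, -1.22496419,  0.65639314]), 'wrist_torque': array([-0.00598061,  0.04157665, -0.02538617]), 'finger_gap': 85.44747194770736}
```

View pics/side0.png

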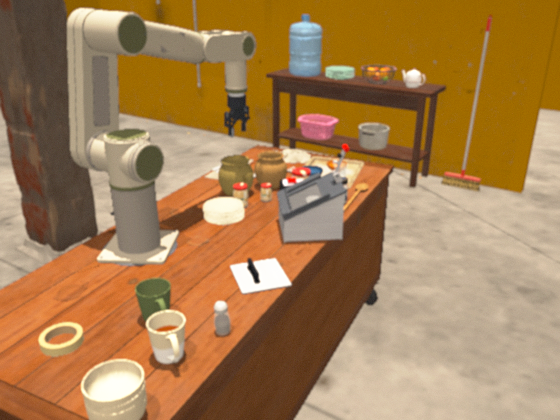

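View pics/top0.png

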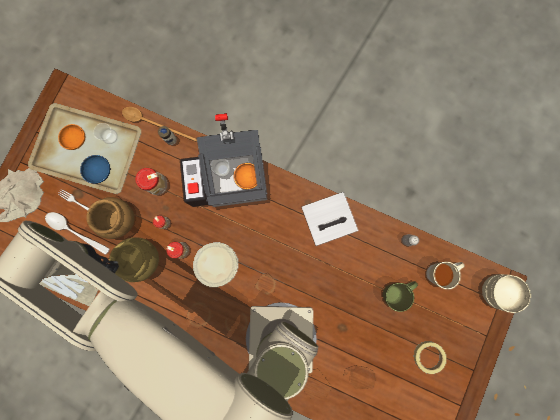

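Side: warmer at about (300,205), lid at (265,272), and lever up with its red knob at (346,148). Top: warmer (235,168), lid (330,219) with the bar towards its lower edge, and open lever knob (221,117). The red key is about (193,187) and the salt shaker (411,240). There are three red-capped jars: (150,180) large, (177,250) middle and (162,222) small. The jars and salt only need avoiding.

```bash
cat > h.py <<'E'
from bench import *
import numpy as np, cv2
from scipy.spatial.transform import Rotation as R
from scipy.optimize import least_squares
def proj(n,P,cm={}):
    c=cm.setdefault(n,camera_model(n)); A=R.from_euler('xyz',c["attitude"],degrees=True)
    p=A.inv().apply(np.atleast_2d(P)-c["position"]); 
    return np.c_[c["cy"]+c["fy"]*(-p[:,1])/(-p[:,2]), c["cx"]+c["fx"]*p[:,0]/(-p[:,2])]  # row,col
def ray(n,rc,z):
    c=camera_model(n); d=R.from_euler('xyz',c["attitude"],degrees=True).apply([(rc[1]-c["cx"])/c["fx"],-(rc[0]-c["cy"])/c["fy"],-1])
    return c["position"]+d*(z-c["position"][2])/d[2]
def seatpose(X,Y,yaw):  # yaw deg
    return R.from_euler('zy',[yaw,-25],degrees=True), np.array([X,Y,130.])
def s2w(p,v): r,o=seatpose(*p); return r.apply(np.atleast_2d(v))+o
def knob(a): return [130-97*np.cos(a)+3*np.sin(a),0,26+97*np.sin(a)+3*np.cos(a)]
E
cat > m.py <<'E'
from h import *
obs=[("top","lip",192,236,[-63,0,13]),("side","lip",199,287,[-63,0,13]),("top","rail",176,206,[0,86.5,14]),("side","rail",183,297,[0,86.5,14]),
("top","hinge",134,225,[130,0,26]),("side","hinge",176,336,[130,0,26]),("side","seat",197,304,[0,0,0]),("top","knob",119,220,None),("side","knob",148,346,None)]
def res(q):
    return np.ravel([(proj(n,s2w(q[:3],knob(q[3]) if v is None else v))[0]-[r,c]) for n,_,r,c,v in obs])
s=least_squares(res,[450,100,0,2.3],loss='soft_l1',f_scale=2)
print("warmer",s.x); print(np.c_[res(s.x).reshape(-1,2)].round(1).tolist())
# lid mask
im=cv2.imread("pics/top0.png"); w=((im.min(2)>170)).astype(np.uint8); w[:, :295]=0; w[:,370:]=0; w[250:]=0;w[:180]=0
w=cv2.morphologyEx(w,cv2.MORPH_CLOSE,np.ones((9,9)))
c=max(cv2.findContours(w,0,2)[0],key=cv2.contourArea); box=cv2.boxPoints(cv2.minAreaRect(c)); 
W=np.array([ray("top",(b[1],b[0]),8) for b in box]); print(W.round(1),W.mean(0), np.linalg.norm(np.diff(W,axis=0),axis=1), [np.degrees(np.arctan2(*(d[[1,0]]))) for d in np.diff(W,axis=0)])
print("lid side",ray("side",(274,260),0),"grip",ray("top",(223,331),30),ray("side",(267,252),30))
print("key",ray("top",(188,192),100))
k=cv2.cvtColor(im,cv2.COLOR_BGR2HSV); m=((k[...,1]>170)&((k[...,0]<6)|(k[...,0]>174))&(k[...,2]>120)).astype(np.uint8)
n,_,st,ce=cv2.connectedComponentsWithStats(m); print([(st[i].tolist(),ce[i].round(1).tolist()) for i in range(1,n) if st[i,4]>15])
cv2.imwrite("pics/crop1.png",cv2.resize(np.hstack([im[100:260,140:300],cv2.imread("pics/side0.png")[130:250,240:400].repeat(1,0) if 0 else cv2.resize(cv2.imread("pics/side0.png")[130:250,250:370],(160,160))]),None,fx=2.5,fy=2.5,interpolation=cv2.INTER_CUBIC))
print("salt",ray("top",(237,406),0),ray("side",(332,222),0)); 
E
python3 m.py
```

```text
warmer [552.08161026 169.89963146   7.25948699  52.527189  ]
[[0.3, -0.8], [0.7, 0.1], [0.9, 0.7], [1.2, 3.8], [1.4, 1.2], [-2.4, -0.3], [-1.6, 0.8], [-1.6, -0.4], [-0.5, -1.4]]
[[ 459.7  -64.     8. ]
 [ 519.1 -214.3    8. ]
 [ 379.7 -265.6    8. ]
 [ 321.6 -117.     8. ]] [ 420.01307757 -165.22452725    8.        ] [161.60733238 148.60725658 159.54897493] [np.float64(-68.43344485519017), np.float64(-159.7754827102469), np.float64(111.35438807036232)]
lid side [ 420.90212423 -153.14957454    0.        ] grip [ 400.93438038 -168.95849285   30.        ] [ 397.83781735 -163.04022692   30.        ]
key [503.91793935 310.98734938 100.        ]
[([215, 113, 13, 8, 79], [220.8, 116.8]), ([135, 168, 23, 22, 307], [145.3, 178.7]), ([188, 183, 11, 10, 96], [193.0, 187.6]), ([153, 216, 12, 12, 95], [158.9, 221.8]), ([166, 242, 17, 16, 181], [175.0, 249.9])]
salt [ 359.15046045 -440.28694054    0.        ] [ 3.48596989e+02 -4.44207599e+02  1.13686838e-13]
```

View pics/crop1.png

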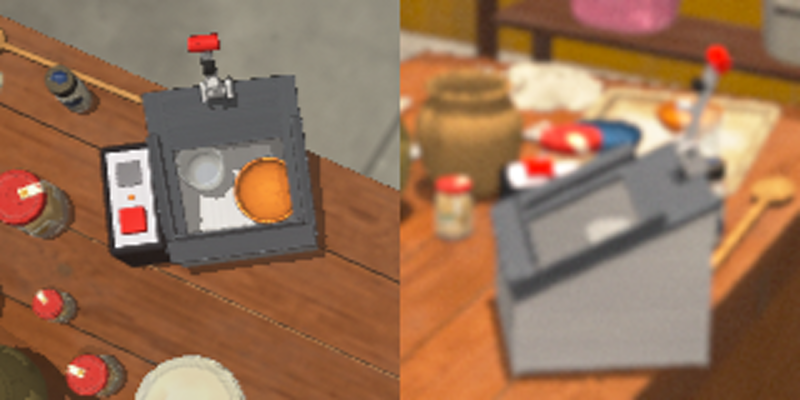

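Warmer seat origin is about (552,170), yaw 7.3°, with the lever at 2.26 rad. The lid centre is (420,-165), yaw 21°, and its grip is near (400.5,-170). I'll go above the lid.

```bash
cat >> h.py <<'E'
def go(pos,rpy,s=None):
    s=s or sense(); r=R.from_euler('xyz',s["tcp_rot"],degrees=True); q=R.from_euler('xyz',rpy,degrees=True)
    t=(r.inv()*q).as_rotvec(); d=r.inv().apply(np.array(pos)-s["tool_pos"])/10
    print("turn",t.round(3),"cm",d.round(2),"tool",s["tool_pos"].round(1),s["tcp_rot"].round(1),"F",s["ft_force"].round(1),"gap",round(s["finger_gap"],1),"t",s["time"])
E
python3 - <<'E'
from h import *
go([400.5,-170,220],[180,0,21])
go([400.5,-170,220],[180,0,63.26])
print(R.from_euler('z',42.26,degrees=True).as_rotvec())
E
```

```text
turn [-0.     0.     0.738] cm [-57.16  43.42   1.13] tool [270.  535.8 231.3] [-180.    -0.    63.3] F [-0.3 -1.2  0.7] gap 85.4 t 1.1
turn [-0. -0. -0.] cm [-57.16  43.42   1.13] tool [270.  535.8 231.3] [-180.    -0.    63.3] F [-0.3 -1.2  0.7] gap 85.4 t 1.1
[0.         0.         0.73757614]
```

Emit:
apply_moves(
  targets="0 0 0.14 -3.8 2.9 0 6; 0 0 0.29 -7.6 5.8 0 6; 0 0 0.44 -11.4 8.7 0 6; 0 0 0.59 -15.2 11.6 0 6; 0 0 0.738 -19 14.5 0 6",
  force=60,
)

```text
time: 1.6
tool_pos: [314.0, 299.2, 231.3]
tcp_rot: [180.0, -0.0, 20.6]
ft_force: [0.7, -0.7, 0.8]
finger_gap: 60.1
```

```bash
python3 -c "
from h import *
go([400.5,-170,220],[180,0,21])"
```

```text
turn [ 0.    -0.001 -0.006] cm [-8.45 46.96  1.13] tool [314.  299.2 231.3] [180.   -0.   20.6] F [ 0.7 -0.7  0.8] gap 60.1 t 1.6
```

Emit:
apply_moves(
  targets="0 0 -0.006 -0.85 4.7 0 5; 0 0 -0.006 -1.7 9.4 0 5; 0 0 -0.006 -2.5 14.1 0 5; 0 0 -0.006 -3.4 18.8 0 5; 0 0 -0.006 -4.2 23.5 0.1 5",
)

```text
time: 2.1
tool_pos: [358.9, 64.7, 230.8]
tcp_rot: [180.0, -0.1, 21.3]
ft_force: [1.5, -0.1, -0.4]
finger_gap: 50.2
```

Emit:
apply_moves(
  targets="0 0 0 -0.85 4.7 0.2 5; 0 0 0 -1.7 9.4 0.4 5; 0 0 0 -2.5 14.1 0.6 5; 0 0 0 -3.4 18.8 0.8 5; 0 0 0 -4.2 23.5 1 5",
)

```text
time: 2.6
tool_pos: [405.1, -170.1, 220.6]
tcp_rot: [180.0, -0.0, 21.3]
ft_force: [0.6, 0.7, 0.4]
finger_gap: 49.8
```

```bash
python3 - <<'E'
from h import *
go([400.5,-170,100],[180,0,21])
a=snapshot("side");
for q in ["lid_grip","lid_plate"]: print(q,[(np.round(d["at"],1).tolist(),round(d["confidence"],2)) for d in place_of("side",q)])
T=sense()["tool_pos"]; print("side: tcp px",proj("side",T),"grip pred",proj("side",[400.5,-170,30]),"plate",proj("side",[420,-165,0]))
b=snapshot("top")
s=cv2.resize(a[190:310,200:320],(400,400),interpolation=2); t=cv2.resize(b[170:270,280:380],(400,400),interpolation=2)
cv2.imwrite("pics/c2.png",np.hstack([s,t])[:,:,::-1])
E
```

```text
turn [ 0.001 -0.001  0.005] cm [-0.44 -0.18 12.06] tool [ 405.1 -170.1  220.6] [180.   -0.   21.3] F [0.6 0.7 0.4] gap 49.8 t 2.6
lid_grip [([273.7, 254.4], 0.97)]
lid_plate [([276.7, 258.2], 0.79), ([173.5, 334.1], 0.22)]
side: tcp px [[211.30501634 252.69457145]] grip pred [[268.19687721 252.63570392]] plate [[276.01506267 259.35675558]]
```

View pics/c2.png

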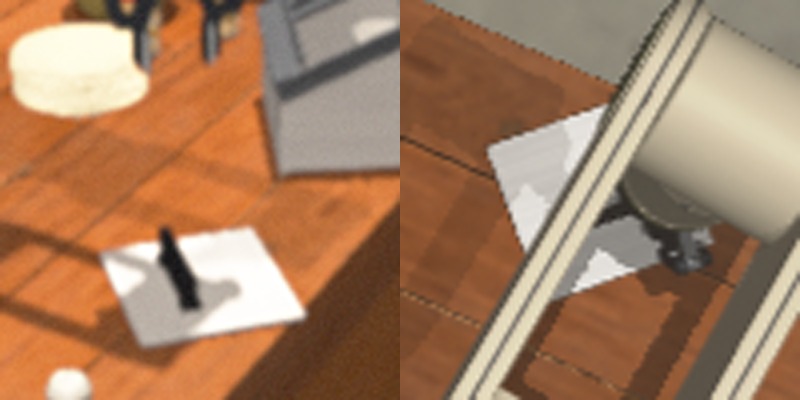

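The side crop shows the bar at about (271,253), which agrees with the prediction. I'll descend and grip.

Emit:
apply_moves(
  targets="0 0 0.005 -0.35 -0.15 4 5; 0 0 0.005 -0.35 -0.15 8 5; 0 0 0.005 -0.35 -0.15 12 5; 0 0 0.005 -0.35 -0.15 16 5; 0 0 0.005 -0.35 -0.15 18 5",
)

```text
time: 3.3
tool_pos: [399.4, -164.8, 37.1]
tcp_rot: [-179.8, 0.1, 21.1]
ft_force: [0.2, 0.1, -0.5]
finger_gap: 50.3
```

Emit:
apply_moves(
  targets="0 0 0 0 0 1 5; 0 0 0 0 0 1.8 5; 0 0 0 0 0 2.4 5; 0 0 0 0 0 2.65 4; 0 0 0 0 0 2.65 3",
)

```text
time: 3.8
tool_pos: [401.9, -167.8, 14.4]
tcp_rot: [180.0, -0.0, 21.0]
ft_force: [-0.3, 0.7, 1.2]
finger_gap: 30.3
```

Emit:
apply_moves(
  targets="0 0 0 0 0 0 2; 0 0 0 0 0 0 1; 0 0 0 0 0 0 0.5; 0 0 0 0 0 0 0.5; 0 0 0 0 0 0 0.5",
  force=80,
)

```text
time: 4.3
tool_pos: [402.0, -168.1, 14.7]
tcp_rot: [179.9, -0.0, 21.0]
ft_force: [-1.2, -0.3, 5.7]
finger_gap: 10.7
```

Emit:
apply_moves(
  targets="0 0 0 0 0 -1 0.5; 0 0 0 0 0 -3 0.5; 0 0 0 0 0 -6 0.5; 0 0 0 0 0 -10 0.5; 0 0 0 0 0 -14 0.5",
)

```text
time: 4.8
tool_pos: [400.4, -167.1, 154.9]
tcp_rot: [-179.9, 0.1, 21.0]
ft_force: [1.0, -0.6, -2.8]
finger_gap: 10.7
```

Emit:
apply_moves(
  targets="0 0 0 0 0 -4 0.5; 0 0 0 0 0 -8 0.5; 0 0 0 0 0 -12 0.5; 0 0 0 0 0 -12 0.5; 0 0 0 0 0 -12 0.5",
)

```text
time: 5.3
tool_pos: [401.6, -167.8, 274.8]
tcp_rot: [179.9, -0.1, 21.0]
ft_force: [-0.0, 0.1, -3.6]
finger_gap: 10.5
```

```bash
cat >> h.py <<'E'
W=(552.1,169.9,7.26)
def lidgo(x,y,z,W=W,off=(-20,0,14.5),s=None):
    r,o=seatpose(*W); q=r*R.from_euler('x',180,degrees=True)
    p=o+r.apply(np.array([x,y,z])+off); print("tgt",p.round(1),q.as_euler('xyz',degrees=True).round(1)); go(p,q.as_euler('xyz',degrees=True),s)
E
python3 - <<'E'
from h import *
lidgo(30,0,80)
lidgo(30,0,40)
a=snapshot("side")
cv2.imwrite("pics/c3.png",cv2.resize(a[100:300,160:400],(720,600),interpolation=2)[:,:,::-1])
E
```

```text
tgt [521.2 171.2 219.8] [176.6 -24.8   8. ]
turn [-0.106  0.423  0.237] cm [ 23.31 -27.36   5.48] tool [ 401.6 -167.8  274.8] [ 1.799e+02 -1.000e-01  2.100e+01] F [-0.   0.1 -3.6] gap 10.5 t 5.3
tgt [538.1 171.2 183.6] [176.6 -24.8   8. ]
turn [-0.106  0.423  0.237] cm [ 24.89 -26.76   9.11] tool [ 401.6 -167.8  274.8] [ 1.799e+02 -1.000e-01  2.100e+01] F [-0.   0.1 -3.6] gap 10.5 t 5.3
```

View pics/c3.png

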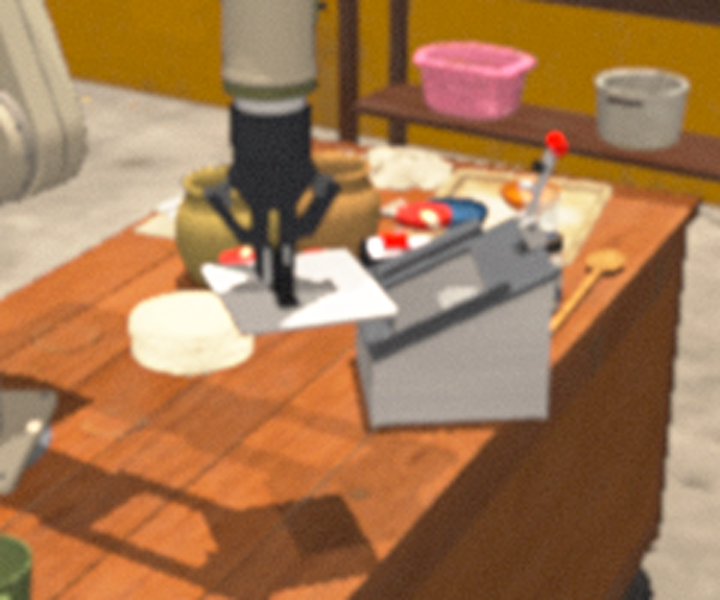

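The lid is held level. I found a mistake: my seat rotation used extrinsic order. I'll fix it and refit.

```bash
sed -i "s/from_euler('zy',\[yaw,-25\]/from_euler('ZY',[yaw,-25]/" h.py
python3 - <<'E'
from h import *
obs=[("top",192,236,[-63,0,13]),("side",199,287,[-63,0,13]),("top",176,206,[0,86.5,14]),("side",183,297,[0,86.5,14]),
("top",134,225,[130,0,26]),("side",176,336,[130,0,26]),("side",197,304,[0,0,0]),("top",116.8,220.8,None),("side",148,346,None)]
Q={"lip_edge":[-63,0,13],"rail_left":[0,86.5,14],"clamp_hinge":[130,0,26],"seat":[0,0,0],"clamp_knob":None}
for n in ("side","top"):
    snapshot(n)
    for q,v in Q.items():
        for d in place_of(n,q):
            if d["confidence"]>.4: obs.append((n,*d["at"],v)); print(n,q,np.round(d["at"],1))
def res(q): return np.ravel([(proj(n,s2w(q[:3],knob(q[3]) if v is None else v))[0]-[r,c]) for n,r,c,v in obs])
s=least_squares(res,[550,170,7,2.3],loss='soft_l1',f_scale=1.5)
print("warmer",s.x); print(res(s.x).reshape(-1,2).round(1).tolist())
J=s.jac; print(np.sqrt(np.diag(np.linalg.inv(J.T@J)))*1.2)
# overlay model on top0
c=[[-95,-98,0],[133,-98,0],[133,98,0],[-95,98,0]]; rails=[[-80,86.5,12],[80,86.5,12],[-80,-86.5,12],[80,-86.5,12],[-63,98,13],[-63,-98,13],[-75,-81,8],[75,-81,8],[75,81,8],[-75,81,8]]
out=[]
for n,(r0,c0,h,w) in {"top":(100,170,110,110),"side":(130,260,110,110)}.items():
    im=cv2.imread(f"pics/{n}0.png")[r0:r0+h,c0:c0+w]; im=cv2.resize(im,(400,400),interpolation=2); k=400/h
    P=(proj(n,s2w(s.x[:3],c))-[r0,c0]+.5)*k; cv2.polylines(im,[P[:,::-1].astype(int)],True,(0,255,0),1)
    P=(proj(n,s2w(s.x[:3],rails))-[r0,c0]+.5)*k
    for a,b in ((0,1),(2,3),(4,5)): cv2.line(im,tuple(P[a,::-1].astype(int).tolist()),tuple(P[b,::-1].astype(int).tolist()),(255,0,255),1)
    out.append(im)
cv2.imwrite("pics/c4.png",np.hstack(out))
E
```

```text
side lip_edge [198.1 286.5]
side rail_left [182.7 300.9]
side clamp_hinge [176.4 336.6]
side seat [196.6 304.3]
side clamp_knob [147.5 346.4]
top lip_edge [190.1 234.4]
top lip_edge [241.3 406.3]
top rail_left [177.1 205.4]
top clamp_hinge [132.7 223.7]
top seat [215.  342.3]
top clamp_knob [117.1 221.1]
warmer [552.60277171 170.52015607   8.62547327   2.29195292]
[[0.1, -0.5], [0.9, 0.3], [1.3, 0.5], [0.1, 3.2], [1.3, 1.1], [-2.6, -0.3], [-1.7, 0.9], [-0.4, 0.0], [-0.2, -0.4], [1.8, 0.8], [0.4, -0.7], [-3.0, -0.9], [-1.3, 0.6], [0.3, -0.8], [2.0, 1.1], [-49.2, -170.8], [0.2, 1.1], [2.6, 2.4], [-42.0, -109.4], [-0.7, -0.3]]
[1.45485754 1.75241976 0.94534483 0.02928355]
```

View pics/c4.png

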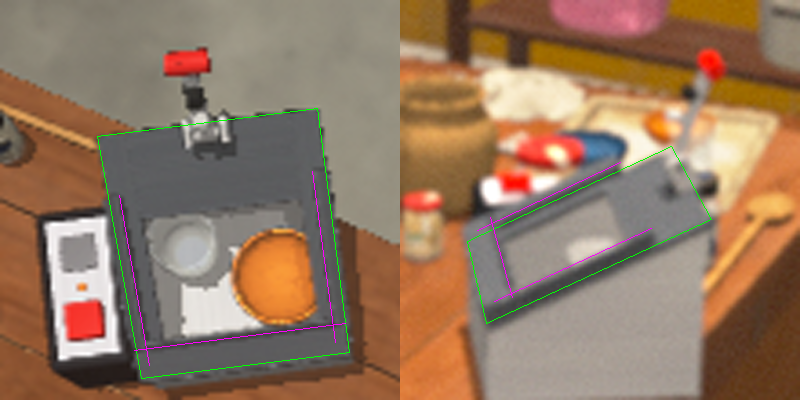

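Overlay on the top and side views: the modelled seat outline (green) and rails (magenta) lie on the real edges within about 2 mm. I'll use W=(552.6,170.5,8.6°) and go above the seat.

```bash
sed -i "s/^W=.*/W=(552.6,170.5,8.3)/; s/off=(-20,0,14.5)/off=(-20,3,14.5)/" h.py
python3 - <<'E'
from h import *
lidgo(25,0,90)
E
```

```text
tgt [512.9 167.7 226.8] [180.  -25.    8.3]
turn [-0.049  0.435  0.219] cm [ 22.45 -27.3    4.69] tool [ 401.3 -167.6  273.7] [-180.    0.   21.] F [ 0.3  0.  -2.7] gap 10.7 t 5.95
```

Emit:
apply_moves(
  targets="-0.01 0.09 0.04 2 -3 0 0.5; -0.02 0.17 0.09 5 -6.5 0 0.5; -0.03 0.26 0.13 8 -10 0 0.5; -0.04 0.35 0.18 11 -13.5 0 0.5; -0.049 0.435 0.219 14 -17 0 0.5",
)

```text
time: 6.45
tool_pos: [471.3, 42.5, 274.4]
tcp_rot: [-179.9, -25.3, 8.1]
ft_force: [1.4, -0.2, -3.3]
finger_gap: 10.8
```

```bash
python3 - <<'E'
from h import *
lidgo(25,0,90)
E
```

```text
tgt [512.9 167.7 226.8] [180.  -25.    8.3]
turn [ 0.    -0.005 -0.004] cm [  3.28 -11.81   6.83] tool [471.3  42.5 274.4] [-179.9  -25.3    8.1] F [ 1.4 -0.2 -3.3] gap 10.8 t 6.45
```

Emit:
apply_moves(
  targets="0 -0.002 0 1 -4 1 0.5; 0 -0.005 -0.004 2 -8 3 0.5; 0 -0.005 -0.004 3.28 -11.8 5 0.5; 0 -0.005 -0.004 3.28 -11.8 6.8 0.5; 0 -0.005 -0.004 3.28 -11.8 6.8 0.5",
)

```text
time: 6.95
tool_pos: [510.1, 167.7, 222.3]
tcp_rot: [179.8, -24.4, 8.7]
ft_force: [-0.5, -0.5, -3.6]
finger_gap: 10.6
```

```bash
cat > look.py <<'E'
import sys
from h import *
def look(name,draw=True,W=W,off=(-20,3,14.5)):
    s=sense(); r=R.from_euler('xyz',s["tcp_rot"],degrees=True)*R.from_euler('x',180,degrees=True)
    lid=np.array([[-75,-81,8],[75,-81,8],[75,81,8],[-75,81,8]])-off; L=r.apply(lid)+s["tool_pos"]
    rs,o=seatpose(*W); c=s["tool_pos"]-r.apply(off); print("lid in seat",rs.inv().apply(c-o).round(1),"rv",(rs.inv()*r).as_rotvec(degrees=True).round(2),"t",s["time"],"F",s["ft_force"].round(1), rs.inv().apply(s["ft_force"]).round(1))
    out=[]
    for n,(r0,c0) in {"top":(100,165),"side":(120,250)}.items():
        im=snapshot(n)[r0:r0+120,c0:c0+120,::-1]; im=cv2.resize(im,(400,400),interpolation=2); k=400/120
        if draw:
            for pts,col in ((L,(255,255,0)),(s2w(W,[[-80,86.5,12],[80,86.5,12]]),(255,0,255)),(s2w(W,[[-80,-86.5,12],[80,-86.5,12]]),(255,0,255)),(s2w(W,[[-63,98,13],[-63,-98,13]]),(255,0,255))):
                P=(proj(n,pts)-[r0,c0]+.5)*k; cv2.polylines(im,[P[:,::-1].astype(int)],len(pts)>2,col,1)
        out.append(im)
    cv2.imwrite(f"pics/{name}.png",np.hstack(out))
if __name__=="__main__": look(sys.argv[1])
E
python3 look.py c5; python3 -c "
from h import *
lidgo(25,0,40)"
```

```text
lid in seat [20.4  0.5 86.9] rv [0.01 0.62 0.4 ] t 6.95 F [-0.5 -0.5 -3.6] [-2.  -0.4 -3.1]
tgt [533.9 170.8 181.5] [180.  -25.    8.3]
turn [0.001 0.007 0.004] cm [ 0.26 -0.15  4.96] tool [511.3 166.1 225.5] [179.8 -24.6   8.5] F [ 0.5 -0.7 -3.2] gap 10.4 t 7.05
```

View pics/c5.png

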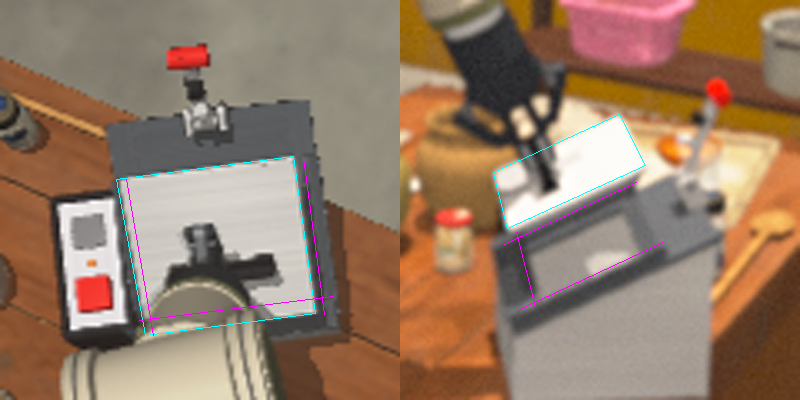

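Cyan (predicted lid) coincides with the real lid in both views, top (120–310, 158–335) and side. I'll descend to just above the seat.

Emit:
apply_moves(
  targets="0 0.007 0.004 0.2 -0.15 2 0.5; 0 0.007 0.004 0.26 -0.15 4 0.5; 0 0.007 0.004 0.26 -0.15 5.5 0.5; 0 0.007 0.004 0.26 -0.15 6.4 0.5; 0 0.007 0.004 0.26 -0.15 6.4 0.5",
)

```text
time: 7.55
tool_pos: [540.5, 170.9, 168.6]
tcp_rot: [180.0, -25.1, 8.2]
ft_force: [-0.2, -0.1, -2.5]
finger_gap: 10.3
```

Emit:
apply_moves(
  targets="0 0 0 0 0 0 0.5; 0 0 0 0 0 0 0.5; 0 0 0 0 0 0 0.5; 0 0 0 0 0 0 0.5; 0 0 0 0 0 0 0.5",
)

```text
time: 8.05
tool_pos: [540.6, 172.2, 169.4]
tcp_rot: [180.0, -25.2, 8.3]
ft_force: [-0.5, -0.2, -4.0]
finger_gap: 10.7
```

```bash
python3 look.py c6; python3 -c "
from h import *
lidgo(25,0,5)"
```

```text
lid in seat [26.2  0.4 26.1] rv [-0.03 -0.17 -0.01] t 8.05 F [-0.5 -0.2 -4. ] [-2.2 -0.1 -3.4]
tgt [548.5 172.9 149.8] [180.  -25.    8.3]
turn [ 0.    -0.003 -0.   ] cm [-0.1   0.04  2.09] tool [540.6 172.2 169.1] [180.  -25.2   8.3] F [ 0.5  0.1 -2.6] gap 10.5 t 8.15
```

View pics/c6.png

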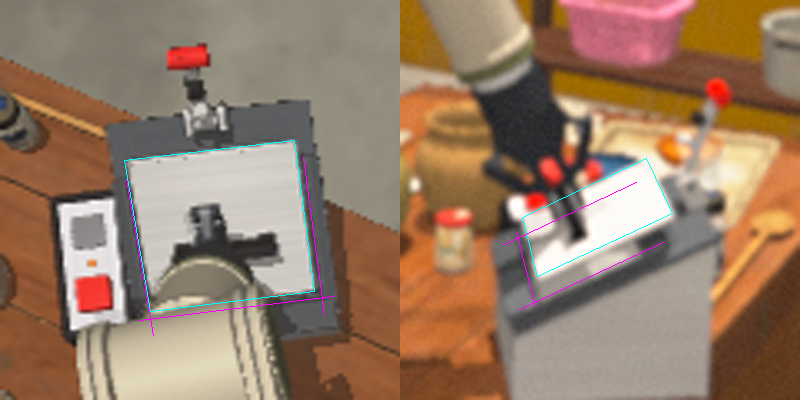

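Still aligned between the rails in both views. I'll lower until contact.

Emit:
apply_moves(
  targets="0 -0.003 0 -0.1 0 0.6 0.5; 0 -0.003 0 -0.1 0 1.2 0.5; 0 -0.003 0 -0.1 0 1.6 0.5; 0 -0.003 0 -0.1 0 1.9 0.5; 0 -0.003 0 -0.1 0 1.9 0.5",
)

```text
time: 8.65
tool_pos: [547.4, 173.0, 150.4]
tcp_rot: [180.0, -24.9, 8.3]
ft_force: [-0.8, 0.4, -2.7]
finger_gap: 10.8
```

Emit:
apply_moves(
  targets="0 0 0 0 0 0.1 0.5; 0 0 0 0 0 0.2 0.5; 0 0 0 0 0 0.3 0.5; 0 0 0 0 0 0.4 0.5; 0 0 0 0 0 0.4 0.5",
)

```text
time: 9.15
tool_pos: [549.3, 173.4, 147.6]
tcp_rot: [180.0, -25.0, 8.3]
ft_force: [-0.1, 0.2, -2.7]
finger_gap: 10.8
```

```bash
cat > st.py <<'E'
from h import *
off=(-20,3,14.5)
s=sense(); r=R.from_euler('xyz',s["tcp_rot"],degrees=True)*R.from_euler('x',180,degrees=True); rs,o=seatpose(*W)
print("lid in seat",rs.inv().apply(s["tool_pos"]-r.apply(off)-o).round(1),"rv",(rs.inv()*r).as_rotvec(degrees=True).round(2),"F seat",rs.inv().apply(s["ft_force"]).round(1),"M seat",rs.inv().apply(s["wrist_torque"]).round(2),"gap",s["finger_gap"],"t",s["time"])
E
python3 st.py
```

```text
lid in seat [24.8  0.3  2.7] rv [-0.03  0.04 -0.02] F seat [-1.2  0.2 -2.4] M seat [-0.05  0.45  0.05] gap 10.823766485703965 t 9.15
```

Lower gently until contact shows.

Emit:
apply_moves(
  targets="0 0 0 0 0 0.1 0.5; 0 0 0 0 0 0.15 0.5; 0 0 0 0 0 0.2 0.5; 0 0 0 0 0 0.2 0.5; 0 0 0 0 0 0.2 0.5",
)

```text
time: 9.65
tool_pos: [550.1, 173.5, 145.9]
tcp_rot: [180.0, -25.0, 8.3]
ft_force: [0.4, -0.1, -2.6]
finger_gap: 10.6
```

```bash
python3 st.py
```

```text
lid in seat [24.9  0.3  0.7] rv [-0.03  0.03 -0.02] F seat [-0.8 -0.1 -2.5] M seat [ 0.02  0.51 -0.04] gap 10.643266554156387 t 9.65
```

Emit:
apply_moves(
  targets="0 0 0 0 0 0.05 0.5; 0 0 0 0 0 0.1 0.5; 0 0 0 0 0 0.15 0.5; 0 0 0 0 0 0.2 0.5; 0 0 0 0 0 0.2 0.5",
)

```text
time: 10.15
tool_pos: [550.5, 173.6, 145.4]
tcp_rot: [180.0, -24.9, 8.3]
ft_force: [-20.5, -4.4, 15.3]
finger_gap: 10.7
```

```bash
python3 st.py
```

```text
lid in seat [25.   0.3  0.1] rv [-0.04  0.07 -0.01] F seat [-12.5  -1.4  22.7] M seat [-0.19  2.07  0.01] gap 10.691986284070868 t 10.15
```

Contact is at z≈0. I'll ease off and slide down the slope.

Emit:
apply_moves(
  targets="0 0 0 0 0 -0.12 0.5; 0 0 0 -0.3 0 -0.12 0.5; 0 0 0 -0.6 0 -0.12 0.5; 0 0 0 -0.9 0 -0.12 0.5; 0 0 0 -1.2 0 -0.12 0.5",
)

```text
time: 10.65
tool_pos: [539.8, 172.1, 140.4]
tcp_rot: [180.0, -25.0, 8.3]
ft_force: [0.4, 0.5, 0.7]
finger_gap: 10.6
```

```bash
python3 st.py
```

```text
lid in seat [13.2  0.4  0.2] rv [-0.02 -0.03 -0.02] F seat [0.7 0.4 0.5] M seat [ 0.18  0.1  -0.04] gap 10.600464638551982 t 10.65
```

Emit:
apply_moves(
  targets="0 0 0 -0.2 0 0 0.5; 0 0 0 -0.4 0 0 0.5; 0 0 0 -0.6 0 0 0.5; 0 0 0 -0.8 0 0 0.5; 0 0 0 -0.8 0 0 0.5",
)

```text
time: 11.15
tool_pos: [532.5, 171.0, 136.9]
tcp_rot: [180.0, -25.0, 8.3]
ft_force: [-3.0, 0.3, 4.0]
finger_gap: 10.6
```

```bash
python3 st.py
```

```text
lid in seat [4.9 0.3 0.1] rv [-0.03  0.02 -0.01] F seat [-1.   0.8  4.9] M seat [ 0.15  0.27 -0.02] gap 10.645620784806356 t 11.15
```

Free so far. Continue to the stop, watching the force.

Emit:
apply_moves(
  targets="0 0 0 -0.1 0 0 0.5; 0 0 0 -0.2 0 0 0.5; 0 0 0 -0.3 0 0 0.5; 0 0 0 -0.4 0 0 0.5; 0 0 0 -0.4 0 0 0.5",
)

```text
time: 11.65
tool_pos: [529.1, 170.5, 135.3]
tcp_rot: [180.0, -25.0, 8.3]
ft_force: [-0.8, -0.5, 4.8]
finger_gap: 10.7
```

```bash
python3 st.py
```

```text
lid in seat [1.2 0.3 0.2] rv [-0.03 -0.   -0.01] F seat [ 1.3 -0.4  4.7] M seat [ 0.13 -0.03 -0.05] gap 10.65177517320081 t 11.65
```

Emit:
apply_moves(
  targets="0 0 0 -0.05 0 0 0.5; 0 0 0 -0.1 0 0 0.5; 0 0 0 -0.15 0 0 0.5; 0 0 0 -0.2 0 0 0.5; 0 0 0 -0.2 0 0 0.5",
)

```text
time: 12.15
tool_pos: [528.0, 170.7, 135.0]
tcp_rot: [180.0, -25.1, 8.3]
ft_force: [6.3, 4.4, 1.7]
finger_gap: 10.4
```

```bash
python3 st.py
```

```text
lid in seat [0.1 0.7 0.3] rv [ 0.   -0.11  0.01] F seat [ 6.9  3.5 -1.3] M seat [ 0.59 -0.86  0.33] gap 10.378905102502227 t 12.15
```

Stop felt at x≈0. I'll press slightly more, then open.

Emit:
apply_moves(
  targets="0 0 0 -0.08 0 0.03 0.5; 0 0 0 -0.15 0 0.05 0.5; 0 0 0 -0.15 0 0.05 0.5; 0 0 0 -0.15 0 0.05 0.5; 0 0 0 -0.15 0 0.05 0.5",
)

```text
time: 12.65
tool_pos: [527.9, 170.7, 135.1]
tcp_rot: [-180.0, -25.3, 8.3]
ft_force: [6.9, 3.8, 2.7]
finger_gap: 10.6
```

```bash
python3 st.py
```

```text
lid in seat [0.1 0.7 0.5] rv [ 0.01 -0.26  0.01] F seat [ 7.8  2.8 -0.7] M seat [ 0.53 -1.33  0.4 ] gap 10.61389359898095 t 12.65
```

Emit:
apply_moves(
  targets="0 0 0 0 0 0 1.5; 0 0 0 0 0 0 2.5; 0 0 0 0 0 -0.2 3.5; 0 0 0 0 0 -0.5 3.5; 0 0 0 0 0 -1 3.5",
)

```text
time: 13.15
tool_pos: [521.0, 169.1, 141.4]
tcp_rot: [180.0, -24.9, 8.3]
ft_force: [0.5, 0.1, 0.2]
finger_gap: 35.0
```

Emit:
apply_moves(
  targets="0 0 0 0 0 -2 3.5; 0 0 0 0 0 -5 3.5; 0 0 0 0 0 -9 3.5; 0 0 0 0 0 -13 3.5; 0 0 0 0 0 -16 3.5",
)

```text
time: 13.65
tool_pos: [454.3, 159.6, 290.3]
tcp_rot: [180.0, -25.1, 8.3]
ft_force: [0.8, 0.2, 0.6]
finger_gap: 34.9
```

```bash
python3 look.py c7; python3 st.py; python3 - <<'E'
from h import *
for n in ("side","top"):
    for q,v in (("lid_grip",[-20,0,30]),("lid_plate",[0,0,0]),("clamp_knob",knob(2.29))):
        print(n,q,[(np.round(d["at"],1).tolist(),round(d["confidence"],2)) for d in place_of(n,q)][:2],proj(n,s2w(W,v)).round(1))
E
```

```text
lid in seat [ -1.8   0.4 172.6] rv [-0.02 -0.11 -0.02] t 13.65 F [0.8 0.2 0.6] [1.  0.  0.2]
lid in seat [  1.2   0.8 175.2] rv [ 0.04 -0.49 -0.03] F seat [ 0.5 -0.4  0.2] M seat [-0.01  0.19  0.05] gap 34.661548279152896 t 13.75
side lid_grip [([191.0, 294.8], 0.59)] [[190.7 296.3]]
side lid_plate [([196.2, 306.3], 0.78)] [[195.3 304.9]]
side clamp_knob [([147.3, 345.1], 0.68)] [[147.9 345.6]]
top lid_grip [([180.1, 234.7], 0.59)] [[181.1 233.2]]
top lid_plate [([172.5, 228.0], 0.85)] [[173.  232.9]]
top clamp_knob [([191.3, 235.7], 0.52), ([114.7, 219.2], 0.5)] [[116.4 221.1]]
```

View pics/c7.png

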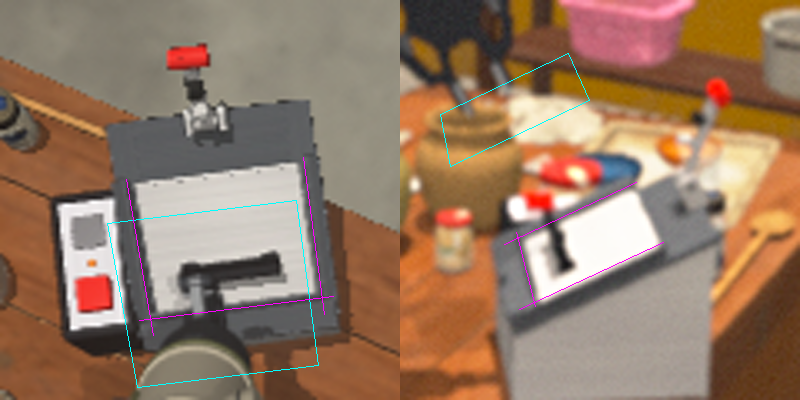

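The lid lies white and flush between the rails, with its lower edge at the lip. Now the lever: I'll fit its angle and plan the knob grip with the jaws along seat y.

```bash
cat >> h.py <<'E'
def knobgo(p,sg,s=None):  # TCP at seat point p, jaws along seat y
    r,o=seatpose(*W); q=r*R.from_euler('x',180,degrees=True)*R.from_euler('z',sg*90,degrees=True)
    P=o+r.apply(p); print("tgt",P.round(1)); go(P,q.as_euler('xyz',degrees=True),s)
E
python3 - <<'E'
from h import *
obs=[("top",116.8,220.8),("side",148,346),("side",147.3,345.5)]
f=lambda q:np.ravel([proj(n,s2w(W,np.array(knob(q[0]))+[0,q[1],0]))[0]-[r,c] for n,r,c in obs])
s=least_squares(f,[2.29,0]); print(s.x,f(s.x).round(1)); print("knob seat",np.round(knob(s.x[0]),1),s2w(W,knob(s.x[0])))
print(sense()["joint_pos"].round(1))
k=np.array(knob(s.x[0]))
for sg in (1,-1): knobgo(k+[0,0,60],sg)
E
```

```text
[2.29010041 1.02800367] [-0.3 -0.  -0.2 -0.5  0.5  0. ]
knob seat [196.2   0.   97. ] [[687.96321123 190.24735691 300.80904838]]
[ 15.6 -38.1 121.   -3.3  72.6   7.6]
tgt [662.9 186.6 355.2]
turn [0.004 0.002 1.571] cm [22.01  0.32  2.46] tool [454.5 159.5 285.2] [180.  -24.8   8.3] F [-0.   0.1  0. ] gap 35.0 t 14.05
tgt [662.9 186.6 355.2]
turn [-0.002  0.004 -1.571] cm [22.01  0.32  2.46] tool [454.5 159.5 285.2] [180.  -24.8   8.3] F [-0.   0.1  0. ] gap 35.0 t 14.05
```

Emit:
apply_moves(
  targets="0 0 0.15 2 0 0 6; 0 0 0.3 4 0 0.2 6; 0 0 0.45 7 0 0.5 6; 0 0 0.6 9 0 1 6; 0 0 0.74 11 0.2 1.2 6",
  force=30,
)

```text
time: 14.55
tool_pos: [559.6, 172.9, 320.6]
tcp_rot: [-162.6, -17.9, -37.2]
ft_force: [-1.4, 0.4, -0.3]
finger_gap: 60.2
```

```bash
python3 - <<'E'
from h import *
knobgo(np.array(knob(2.29))+[0,0,60],1)
E
```

```text
tgt [662.9 186.6 355.2]
turn [0.004 0.001 0.824] cm [ 8.1  -7.31  1.22] tool [559.6 172.9 320.6] [-162.6  -17.9  -37.2] F [-1.4  0.4 -0.3] gap 60.2 t 14.55
```

Emit:
apply_moves(
  targets="0 0 0.15 1.6 -1.4 0.2 6; 0 0 0.3 3.2 -2.8 0.4 6; 0 0 0.45 4.8 -4.2 0.6 6; 0 0 0.6 6.4 -5.6 0.9 6; 0 0 0.74 8.1 -7.3 1.2 6",
)

```text
time: 15.05
tool_pos: [662.5, 186.9, 355.7]
tcp_rot: [-155.3, -2.1, -77.3]
ft_force: [-0.1, -0.3, -0.2]
finger_gap: 59.8
```

```bash
python3 - <<'E'
from h import *
knobgo(np.array(knob(2.29))+[0,0.5,40],1)
E
```

```text
tgt [671.2 188.3 337.1]
turn [ 0.004 -0.001  0.084] cm [-0.02 -0.02  2.06] tool [662.5 186.9 355.7] [-155.3   -2.1  -77.3] F [-0.1 -0.3 -0.2] gap 59.8 t 15.05
```

Emit:
apply_moves(
  targets="0 0 0.084 0 0 1 6; 0 0 0.084 0 0 2.5 6; 0 0 0.084 0 0 4 6; 0 0 0.084 0 0 5 6; 0 0 0.084 0 0 5 6",
)

```text
time: 15.55
tool_pos: [681.8, 189.8, 308.5]
tcp_rot: [-155.3, -0.2, -81.3]
ft_force: [-1.4, -0.5, -1.3]
finger_gap: 60.2
```

```bash
python3 - <<'E'
from h import *
knobgo(np.array(knob(2.29))+[0,0.5,-13],1)
a=snapshot("side"); b=snapshot("top")
s=cv2.resize(a[110:190,300:380],(400,400),interpolation=2); t=cv2.resize(b[80:160,180:260],(400,400),interpolation=2)
cv2.imwrite("pics/c8.png",np.hstack([t,s])[:,:,::-1])
E
```

```text
tgt [693.3 191.5 289. ]
turn [ 0.006 -0.001  0.008] cm [-0.01 -0.24  2.26] tool [681.8 189.8 308.5] [-155.3   -0.2  -81.3] F [-1.4 -0.5 -1.3] gap 60.2 t 15.55
```

View pics/c8.png

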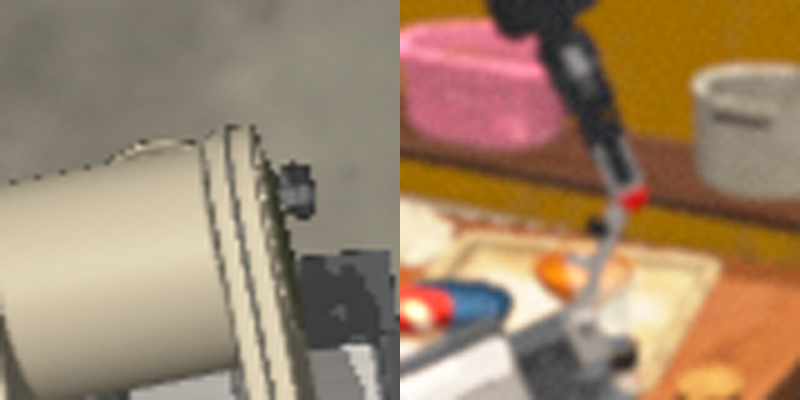

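The side crop shows the fingers over the knob (knob at about (149,427→345)), slightly short towards +x. I'll correct that, lower and close.

Emit:
apply_moves(
  targets="0 0 0 0 -0.35 0.6 6; 0 0 0 0 -0.35 1.2 6; 0 0 0 0 -0.35 1.8 6; 0 0 0 0 -0.35 2.1 6; 0 0 0 0 -0.35 2.1 5.5",
)

```text
time: 16.15
tool_pos: [694.5, 191.7, 293.9]
tcp_rot: [-155.1, -0.2, -81.4]
ft_force: [-0.8, -0.5, 0.5]
finger_gap: 55.0
```

Emit:
apply_moves(
  targets="0 0 0 0 0 0 4.5; 0 0 0 0 0 0 3.8; 0 0 0 0 0 0 3.2; 0 0 0 0 0 0 3; 0 0 0 0 0 0 3",
)

```text
time: 16.65
tool_pos: [694.8, 192.3, 295.7]
tcp_rot: [-155.0, -0.2, -81.4]
ft_force: [-1.3, 3.3, 2.0]
finger_gap: 35.0
```

```bash
python3 st.py; python3 - <<'E'
from h import *
a0=2.29
for a in [2.15,2.0,1.85,1.7,1.55,1.4,1.25,1.1,.95,.8,.65,.5,.35,.2,.1,0,-.04]:
    d=(np.array(knob(a))-knob(a0))/10; print(a,"y_t",round(-d[0],2),"z_t",round(-d[2],2))
E
```

```text
lid in seat [197.5 -19.   74.8] rv [ 2.000e-02 -2.000e-02 -8.962e+01] F seat [0.1 3.4 2.2] M seat [0.4  0.12 0.07] gap 35.01333953820543 t 16.65
2.15 y_t 1.06 z_t -0.85
2.0 y_t 2.31 z_t -1.6
1.85 y_t 3.65 z_t -2.14
1.7 y_t 5.07 z_t -2.48
1.55 y_t 6.52 z_t -2.6
1.4 y_t 7.97 z_t -2.51
1.25 y_t 9.39 z_t -2.2
1.1 y_t 10.75 z_t -1.68
0.95 y_t 12.01 z_t -0.96
0.8 y_t 13.16 z_t -0.07
0.65 y_t 14.16 z_t 0.99
0.5 y_t 14.98 z_t 2.19
0.35 y_t 15.62 z_t 3.49
0.2 y_t 16.06 z_t 4.88
0.1 y_t 16.24 z_t 5.83
0 y_t 16.32 z_t 6.8
-0.04 y_t 16.32 z_t 7.19
```

Gripped at gap 35. I'll follow the arc.

Emit:
apply_moves(
  targets="0 0 0 0 0.5 -0.44 3; 0 0 0 0 1.06 -0.85 3; 0 0 0 0 1.68 -1.25 3; 0 0 0 0 2.31 -1.6 3; 0 0 0 0 3.65 -2.14 3",
)

```text
time: 17.15
tool_pos: [653.6, 186.0, 299.2]
tcp_rot: [-154.9, -0.2, -81.4]
ft_force: [5.6, 4.1, -4.5]
finger_gap: 35.4
```

```bash
python3 st.py
```

```text
lid in seat [161.3 -19.3  95.6] rv [ 7.000e-02 -6.000e-02 -8.963e+01] F seat [ 3.6  3.3 -6.7] M seat [ 0.57 -0.72 -0.01] gap 35.38198378085072 t 17.15
```

Emit:
apply_moves(
  targets="0 0 0 0 1.42 -0.34 3; 0 0 0 0 2.87 -0.46 3; 0 0 0 0 4.32 -0.37 3; 0 0 0 0 5.74 -0.06 3; 0 0 0 0 7.1 0.46 3",
)

```text
time: 17.65
tool_pos: [593.2, 176.7, 270.1]
tcp_rot: [-154.5, -0.1, -81.4]
ft_force: [-5.3, 0.9, 15.4]
finger_gap: 35.4
```

```bash
python3 st.py
```

```text
lid in seat [ 93.6 -19.7  95.1] rv [  0.4   -0.37 -89.63] F seat [ 1.9  1.7 16.1] M seat [ 0.37 -0.36  0.03] gap 35.414198755040765 t 17.65
```

Emit:
apply_moves(
  targets="0 0 0 0 1.26 0.72 3; 0 0 0 0 2.41 1.61 3; 0 0 0 0 3.41 2.67 3; 0 0 0 0 4.23 3.87 3; 0 0 0 0 4.23 3.87 3",
)

```text
time: 18.15
tool_pos: [568.1, 172.8, 210.6]
tcp_rot: [-155.2, -0.2, -81.4]
ft_force: [-6.7, 3.3, 0.5]
finger_gap: 35.0
```

```bash
python3 st.py
```

```text
lid in seat [ 45.3 -20.   51.9] rv [ -0.12   0.13 -89.62] F seat [-5.3  4.3  3. ] M seat [ 0.54  0.66 -0.05] gap 35.04178048397646 t 18.15
```

Emit:
apply_moves(
  targets="0 0 0 0 0.35 0.65 3; 0 0 0 0 0.64 1.3 3; 0 0 0 0 0.88 2 3; 0 0 0 0 1.08 2.69 3; 0 0 0 0 1.08 2.69 3",
)

```text
time: 18.65
tool_pos: [569.5, 173.0, 181.3]
tcp_rot: [-155.2, -0.2, -81.4]
ft_force: [-8.9, 2.3, 0.2]
finger_gap: 35.3
```

```bash
python3 st.py
```

```text
lid in seat [ 34.2 -20.   24.8] rv [ -0.18   0.19 -89.62] F seat [-7.6  3.6  3.8] M seat [ 0.62  0.7  -0.04] gap 35.27640167437901 t 18.65
```

Emit:
apply_moves(
  targets="0 0 0 0 0.1 0.5 3; 0 0 0 0 0.18 0.95 3; 0 0 0 0 0.22 1.5 3; 0 0 0 0 0.25 1.92 3; 0 0 0 0 0.25 2.1 3",
)

```text
time: 19.15
tool_pos: [575.5, 173.9, 161.2]
tcp_rot: [-155.3, -0.2, -81.4]
ft_force: [-13.8, 4.3, 5.0]
finger_gap: 35.3
```

```bash
python3 st.py
```

```text
lid in seat [ 31.2 -20.    4. ] rv [ -0.24   0.24 -89.62] F seat [-9.7  6.3 10. ] M seat [0.95 1.24 0.26] gap 35.275618687033784 t 19.15
```

Emit:
apply_moves(
  targets="0 0 0 0 0 0.1 3; 0 0 0 0 0 0.2 3; 0 0 0 0 0 0.3 3; 0 0 0 0 0 0.3 3; 0 0 0 0 0 0.3 3",
)

```text
time: 19.65
tool_pos: [576.6, 174.1, 158.4]
tcp_rot: [-155.3, -0.2, -81.3]
ft_force: [-14.4, 2.7, 3.7]
finger_gap: 35.1
```

```bash
python3 st.py
```

```text
lid in seat [ 31.1 -19.9   1. ] rv [ -0.25   0.25 -89.59] F seat [-11.    4.7   9.3] M seat [0.76 1.21 0.18] gap 35.082176209460854 t 19.65
```

```bash
python3 - <<'E'
from h import *
a=snapshot("side")
s=cv2.resize(a[140:240,270:390],(780,590),interpolation=2).copy()
for ang,c in ((0,(0,255,0)),(.15,(255,255,0)),(.3,(255,0,255))):
    P=proj("side",s2w(W,np.array(knob(ang))+[0,-18,0]))[0]; cv2.circle(s,(int((P[1]-269.5)*6.5),int((P[0]-139.5)*5.9)),4,c,1)
cv2.imwrite("pics/c9.png",s[:,:,::-1])
print([(np.round(d["at"],1).tolist(),round(d["confidence"],2)) for d in place_of("side","clamp_knob")], proj("side",s2w(W,[knob(0),knob(.15),knob(.3)])))
E
```

```text
[([181.5, 310.8], 0.58)] [[184.56708092 310.1572663 ]
 [180.94205991 308.90755479]
 [177.12586336 308.25452227]]
```

View pics/c9.png

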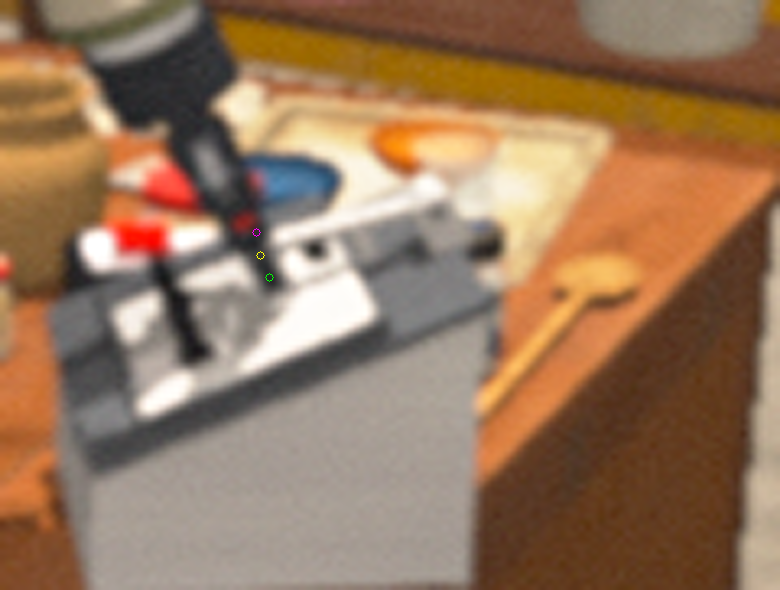

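The side crop shows the red knob at about (178,308) above the finger tips, with the lever at about 0.3 rad. The pads have slid along it, so the lever is not down yet. I'll release, rise, close the fingers and press from above.

Emit:
apply_moves(
  targets="0 0 0 0 0 0 5; 0 0 0 0 0 0 6; 0 0 0 0 0 -2.5 6; 0 0 0 0 0 -6 6; 0 0 0 0 0 -9.5 6",
)

```text
time: 20.25
tool_pos: [538.6, 167.6, 246.9]
tcp_rot: [-155.1, -0.2, -81.4]
ft_force: [1.2, -0.5, 1.2]
finger_gap: 60.1
```

Emit:
apply_moves(
  targets="0 0 0 0 0 0 4; 0 0 0 0 0 0 2; 0 0 0 0 0 0 0; 0 0 0 0 0 0 0; 0 0 0 0 0 0 0",
)

```text
time: 20.75
tool_pos: [538.9, 167.9, 244.7]
tcp_rot: [-155.2, -0.2, -81.4]
ft_force: [0.2, 0.5, 0.2]
finger_gap: 0.2
```

```bash
python3 - <<'E'
from h import *
snapshot("side");print([(np.round(d["at"],1).tolist(),round(d["confidence"],2)) for d in place_of("side","clamp_knob")])
im=snapshot("side")
h=cv2.cvtColor(im,cv2.COLOR_RGB2HSV); m=((h[...,1]>170)&((h[...,0]<5)|(h[...,0]>174))&(h[...,2]>110)).astype(np.uint8)
n,_,st,ce=cv2.connectedComponentsWithStats(m); print([(st[i,4],ce[i][::-1].round(1).tolist()) for i in range(1,n) if st[i,4]>8 and 250<ce[i][0]<360])
for a in (0,.1,.2,.3,.4,.5): print(a,proj("side",s2w(W,knob(a))).round(1),np.round(knob(a)))
knobgo(np.array(knob(.3))+[0,0.5,18],1)
E
python3 st.py
```

```text
[([181.6, 308.5], 0.74)]
[(np.int32(72), [171.4, 299.7]), (np.int32(24), [179.9, 308.5]), (np.int32(27), [180.0, 291.3]), (np.int32(24), [185.5, 264.8])]
0 [[184.6 310.2]] [33.  0. 29.]
0.1 [[182.2 309.3]] [34.  0. 39.]
0.2 [[179.7 308.6]] [36.  0. 48.]
0.3 [[177.1 308.3]] [38.  0. 58.]
0.4 [[174.5 308.2]] [42.  0. 67.]
0.5 [[171.9 308.3]] [46.  0. 75.]
tgt [555.2 171.4 214.6]
turn [ 0.002 -0.001  0.007] cm [-0.1  -0.19  3.5 ] tool [539.1 168.  245.5] [-155.1   -0.2  -81.4] F [-0.1  0.3 -0.2] gap 0.3 t 20.9
lid in seat [ 33.5 -20.5  96. ] rv [-1.100e-01  5.000e-02 -8.963e+01] F seat [-0.1  0.3 -0.2] M seat [ 0.04  0.18 -0.  ] gap 0.2579958782571692 t 20.9
```

Emit:
apply_moves(
  targets="0 0 0 0.1 0 2 0; 0 0 0 0.1 0 3.5 0; 0 0 0 0.1 0 4.5 0; 0 0 0 0.1 0 5.2 0; 0 0 0 0.1 0.1 5.6 0",
)

```text
time: 21.4
tool_pos: [562.0, 170.4, 194.6]
tcp_rot: [-155.1, -0.2, -81.4]
ft_force: [0.4, -0.3, -0.3]
finger_gap: -0.1
```

```bash
python3 st.py
```

```text
lid in seat [ 32.8 -21.5  40.1] rv [-7.000e-02  2.000e-02 -8.963e+01] F seat [ 0.3 -0.3 -0.4] M seat [-0.04  0.24  0.02] gap -0.12308062777856837 t 21.4
```

Emit:
apply_moves(
  targets="0 0 0 0 0.05 0.4 0; 0 0 0 0 0.1 0.7 0; 0 0 0 0 0.1 1 0; 0 0 0 0 0.1 1.2 0; 0 0 0 0 0.1 1.2 0",
)

```text
time: 21.9
tool_pos: [566.3, 171.0, 183.9]
tcp_rot: [-155.0, -0.2, -81.4]
ft_force: [-0.3, 0.9, 0.2]
finger_gap: 0.3
```

```bash
python3 st.py
```

```text
lid in seat [ 32.2 -21.5  28.6] rv [-2.000e-02 -2.000e-02 -8.963e+01] F seat [-0.1  1.   0.2] M seat [0.02 0.18 0.01] gap 0.25714738474630217 t 21.9
```

Emit:
apply_moves(
  targets="0 0 0 0 0 0.2 0; 0 0 0 0 0 0.35 0; 0 0 0 0 0 0.5 0; 0 0 0 0 0 0.6 0; 0 0 0 0 0 0.6 0",
)

```text
time: 22.4
tool_pos: [568.3, 171.4, 179.5]
tcp_rot: [-155.1, -0.2, -81.4]
ft_force: [-17.0, -2.8, 14.4]
finger_gap: 0.5
```

```bash
python3 st.py
```

```text
lid in seat [ 32.2 -21.4  23.7] rv [-7.000e-02  2.000e-02 -8.962e+01] F seat [-9.5 -0.3 20.3] M seat [-0.13  1.95  0.05] gap 0.5093276027781225 t 22.4
```

Firm contact (20 N) is at knob-top height 38 mm, so the lever is fully down. I'll retract and locate the red key.

Emit:
apply_moves(
  targets="0 0 0 0 0 -2 0; 0 0 0 0 0 -5 0; 0 0 0 0 0 -9 0; 0 0 0 0 0 -13 0; 0 0 0 0 0 -14 0",
)

```text
time: 22.9
tool_pos: [511.1, 163.2, 311.6]
tcp_rot: [-154.5, -0.1, -81.4]
ft_force: [0.8, 0.0, 0.2]
finger_gap: 0.0
```

```bash
python3 look.py c10; python3 - <<'E'
from h import *
f=lambda p:np.r_[proj("top",p)[0]-[187.6,193],proj("side",p)[0]-[180.0,291.3]]
s=least_squares(f,[500,310,120]); print("key",s.x.round(1),s.fun.round(1))
print([(n,q,np.round(d["at"],1).tolist(),round(d["confidence"],2)) for n in("side","top") for q in ("warm_key_top","clamp_knob") for d in place_of(n,q)])
print(proj("top",s2w(W,knob(0))),proj("side",s2w(W,knob(0))))
yaw=8.3; go([s.x[0],s.x[1],s.x[2]+70],[180,0,yaw-90])
E
```

```text
lid in seat [ 35.8 -21.2 167.8] rv [  0.37  -0.36 -89.64] t 22.9 F [0.8 0.  0.2] [ 0.8 -0.1 -0.2]
key [499.6 299.4 136.9] [-0. -0.  0. -0.]
[('side', 'warm_key_top', [178.1, 291.2], 0.58), ('side', 'clamp_knob', [184.4, 310.3], 0.55), ('top', 'warm_key_top', [188.1, 192.7], 0.7), ('top', 'warm_key_top', [175.1, 235.4], 0.29), ('top', 'clamp_knob', [164.0, 231.2], 0.6), ('top', 'clamp_knob', [175.4, 231.3], 0.4)]
[[165.25460541 230.82931836]] [[184.56708092 310.1572663 ]]
turn [-0.432 -0.002  0.006] cm [-13.7    3.04   9.1 ] tool [509.7 162.7 302.7] [-155.2   -0.2  -81.4] F [-0.  -0.5  0. ] gap -0.3 t 23.2
```

View pics/c10.png

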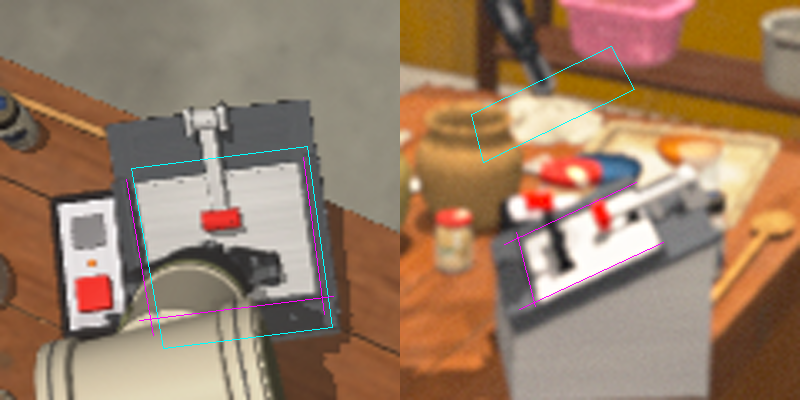

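The lever is down: knob at side (184.4,310.3), where a=0 predicts (184.6,310.2). The lid is flat. The red key is at top (188,193), world about (500,299,137). I'll go above it.

Emit:
apply_moves(
  targets="-0.1 0 0 -3 0.5 0 0; -0.2 0 0 -6 1 0 0; -0.3 0 0 -9 2 2 0; -0.432 0 0.006 -12 3 5 0; -0.432 0 0.006 -13.7 3.04 8 0",
)

```text
time: 23.7
tool_pos: [495.1, 300.3, 213.6]
tcp_rot: [179.6, -0.2, -81.7]
ft_force: [0.9, -0.5, -0.6]
finger_gap: 0.1
```

Emit:
apply_moves(
  targets="0 0 0 0 0 0 0; 0 0 0 0 0 0 0; 0 0 0 0 0 0 0; 0 0 0 0 0 0 0; 0 0 0 0 0 0 0",
)

```text
time: 24.2
tool_pos: [496.3, 298.7, 221.6]
tcp_rot: [-179.6, -0.1, -81.7]
ft_force: [-0.1, -0.2, 0.1]
finger_gap: 0.2
```

```bash
python3 -c "
from h import *
go([499.6,299.4,142],[180,0,-81.7])"
```

```text
turn [-0.007 -0.001 -0.001] cm [-0.03 -0.28  7.96] tool [496.3 298.7 221.6] [-1.796e+02 -1.000e-01 -8.170e+01] F [-0.1 -0.2  0.1] gap 0.2 t 24.2
```

Emit:
apply_moves(
  targets="-0.007 0 0 0 -0.28 2 0; -0.007 0 0 0 -0.28 4 0; -0.007 0 0 0 -0.28 6 0; -0.007 0 0 0 -0.28 7.3 0; -0.007 0 0 0 -0.28 7.8 0",
)

```text
time: 24.7
tool_pos: [498.0, 298.6, 139.6]
tcp_rot: [179.7, -0.2, -81.7]
ft_force: [-2.4, -1.1, 4.0]
finger_gap: 0.1
```

```bash
python3 -c "
from h import *
go([499.6,299.4,137],[180,0,-81.7])"
```

```text
turn [ 0.006 -0.003 -0.   ] cm [-0.05 -0.18  0.26] tool [498.  298.6 139.6] [179.7  -0.2 -81.7] F [-2.4 -1.1  4. ] gap 0.1 t 24.7
```

Emit:
apply_moves(
  targets="0 0 0 0 0 0.2 0; 0 0 0 0 0 0.4 0; 0 0 0 0 0 0.6 0; 0 0 0 0 0 0.8 0; 0 0 0 0 0 0.8 0",
)

```text
time: 25.2
tool_pos: [499.4, 299.5, 134.0]
tcp_rot: [179.9, -0.1, -81.7]
ft_force: [0.9, 0.6, 2.2]
finger_gap: -0.1
```

```bash
python3 -c "
from h import *
go([499.6,299.4,127],[180,0,-81.7])"
```

```text
turn [ 0.002 -0.002 -0.   ] cm [ 0.01 -0.02  0.7 ] tool [499.4 299.5 134. ] [ 1.799e+02 -1.000e-01 -8.170e+01] F [0.9 0.6 2.2] gap -0.1 t 25.2
```

The key is moving (3–4 N). Press on to the stop.

Emit:
apply_moves(
  targets="0 0 0 0 0 0.1 0; 0 0 0 0 0 0.2 0; 0 0 0 0 0 0.3 0; 0 0 0 0 0 0.4 0; 0 0 0 0 0 0.4 0",
)

```text
time: 25.7
tool_pos: [499.4, 299.6, 131.9]
tcp_rot: [179.9, -0.1, -81.7]
ft_force: [-5.0, -2.9, 17.3]
finger_gap: -0.1
```

Emit:
apply_moves(
  targets="0 0 0 0 0 0.05 0; 0 0 0 0 0 0.1 0; 0 0 0 0 0 0.15 0; 0 0 0 0 0 0.2 0; 0 0 0 0 0 0.2 0",
)

```text
time: 26.2
tool_pos: [499.5, 299.6, 131.8]
tcp_rot: [180.0, -0.1, -81.7]
ft_force: [-12.3, -6.4, 30.0]
finger_gap: 0.2
```

Hard stop at z=131.8 after about 10 mm of travel. Retract and check.

Emit:
apply_moves(
  targets="0 0 0 0 0 -1 0; 0 0 0 0 0 -4 0; 0 0 0 0 0 -8 0; 0 0 0 0 0 -12 0; 0 0 0 4 4 -14 0",
)

```text
time: 26.7
tool_pos: [473.4, 264.2, 267.2]
tcp_rot: [-180.0, -0.0, -81.6]
ft_force: [-0.2, -1.8, 0.5]
finger_gap: -0.4
```

Emit:
apply_moves(
  targets="0 0 0 -3 4 0 0; 0 0 0 -6 8 0 0; 0 0 0 -8 11 0 0; 0 0 0 -8 11 0 0; 0 0 0 -8 11 0 0",
)

```text
time: 27.2
tool_pos: [350.0, 325.3, 264.4]
tcp_rot: [179.8, -0.1, -81.6]
ft_force: [0.7, 0.2, 0.1]
finger_gap: -0.2
```

```bash
python3 look.py c11; python3 - <<'E'
from h import *
a=snapshot("top"); b=snapshot("side")
t=cv2.resize(a[100:220,130:290],(440,330),interpolation=2); s=cv2.resize(b[150:230,250:350],(350,280),interpolation=2)
o=np.zeros((330,790,3),np.uint8); o[:,:440]=t; o[:280,440:]=s
cv2.imwrite("pics/c12.png",o[:,:,::-1])
c=cv2.imread("pics/side0.png")[150:230,250:350]; cv2.imwrite("pics/c13.png",np.hstack([cv2.resize(c,(400,320),interpolation=2),cv2.resize(b[150:230,250:350],(400,320),interpolation=2)[:,:,::-1]]))
for n in ("side","top"):
    for q in ("lid_plate","clamp_knob","honey","salt"): print(n,q,[(np.round(d["at"]).tolist(),round(d["confidence"],2)) for d in place_of(n,q)])
print(sense()["tool_pos"],sense()["ft_force"],sense()["time"])
E
```

```text
lid in seat [-113.5  162.4  185.2] rv [-19.82  19.66 -88.29] t 27.2 F [0.7 0.2 0.1] [ 0.7  0.1 -0.2]
side lid_plate [([196.0, 306.0], 0.62)]
side clamp_knob [([186.0, 308.0], 0.69)]
side honey [([198.0, 267.0], 0.58), ([210.0, 237.0], 0.49)]
side salt [([328.0, 225.0], 0.94)]
top lid_plate [([172.0, 230.0], 0.58), ([188.0, 193.0], 0.56)]
top clamp_knob []
top honey [([186.0, 159.0], 0.78), ([165.0, 228.0], 0.46), ([251.0, 183.0], 0.41)]
top salt [([239.0, 403.0], 0.51)]
[350.74307222 324.95100268 264.48964969] [0.00338313 0.46685659 0.15284801] 27.8
```

No more pictures, so I'll check numerically with the red blobs and the lid and key regions, before against after.

```bash
python3 - <<'E'
from h import *
def blobs(im):
    h=cv2.cvtColor(im,cv2.COLOR_BGR2HSV); m=((h[...,1]>170)&((h[...,0]<5)|(h[...,0]>174))&(h[...,2]>110)).astype(np.uint8)
    n,_,st,ce=cv2.connectedComponentsWithStats(m); return [(int(st[i,4]),ce[i][::-1].round(1).tolist()) for i in range(1,n) if st[i,4]>8]
for n in("top","side"):
    print(n,"before",[b for b in blobs(cv2.imread(f"pics/{n}0.png")) if 130<b[1][1]<330]); im=snapshot(n)[:,:,::-1].copy(); print(n,"after",[b for b in blobs(im) if 130<b[1][1]<330])
    print("knob a=0",proj(n,s2w(W,knob(0)))[0].round(1))
    if n=="side":
        P0=np.array([499.5,299.5,140]);print("key pred up/down",proj(n,P0),proj(n,P0-[0,0,10]))
        G=R.from_euler('z',8.3,degrees=True).apply([64,0,0])+P0; g=proj(n,G)[0].astype(int); print("grey px",g)
        for q in (cv2.imread("pics/side0.png"),im): print(cv2.cvtColor(q,cv2.COLOR_BGR2GRAY)[g[0]-8:g[0]+8,g[1]-6:g[1]+8:2])
E
```

```text
top before [(79, [116.8, 220.8]), (311, [178.8, 145.6]), (96, [187.6, 193.0]), (91, [221.7, 159.1]), (176, [249.8, 175.1])]
top after [(55, [165.5, 231.0]), (280, [178.3, 145.9]), (82, [187.9, 193.1])]
knob a=0 [165.3 230.8]
side before [(70, [171.5, 299.9]), (25, [179.7, 291.3]), (48, [186.6, 239.8]), (24, [185.5, 264.6])]
side after [(72, [171.5, 299.9]), (22, [183.9, 309.9]), (45, [186.5, 239.8]), (23, [185.5, 264.9])]
knob a=0 [184.6 310.2]
key pred up/down [[179.21533889 291.25153172]] [[181.70485117 291.22887433]]
grey px [178 308]
[[226 182 134 134 138 121 115]
 [249 236 146 128 134 128 124]
 [251 249 156 113 114 117 112]
 [227 240 157  88  92  95 102]
 [167 205 146  72  77  88 109]
 [115 168 138  94  92 108 122]
 [113 148 149 128 113 124 121]
 [164 159 163 141 127 126 114]
 [219 183 155 136 126 111  91]
 [237 171 141 124 110  90  81]
 [219 148 124 110  83  79  96]
 [163 128 112  85  79  99 115]
 [125 109  84  82  95 117 114]
 [105  83  77  96 115 114 102]
 [ 83  76  94 113 111 100 108]
 [ 82  95 111 106 101 114 134]]
[[223 184 135 134 141 123 115]
 [250 235 146 128 136 125 122]
 [250 249 160 115 115 122 113]
 [228 238 156  88  90  94 101]
 [163 206 145  72  80  89 106]
 [119 167 138  98  95 107 123]
 [112 150 153 128 114 126 124]
 [161 157 166 142 129 122 113]
 [213 168 155 137 122 112 140]
 [234 158 138 131 125 137 212]
 [216 138 124 135 133 206 250]
 [163 123 115 123 121 238 255]
 [122 113 133 110 109 230 252]
 [115 152 196 128  90 197 243]
 [157 217 241 149  89 159 208]
 [231 247 251 165  80 121 203]]
```

The red key no longer shows above the pod in the side view, where it covered 25 px before. The knob blobs match a=0, and the jar caps in view have not moved. Hand in.

```bash
python3 -c "
from h import *
print(hand_in())"
```

```text
the job is handed in; nothing more can be done
None
```

I put the lid on the warmer, closed the clamp lever, pressed the red warm key down, and handed the job in at about 28 s of the 72 s. No verdict is reported.

**Lid:** it slid down the seat until I felt the stop at about x = 0 mm, y under 1 mm and z about 0. It lay flat when I let go, and the last detections agree with home.

**Clamp lever:** the first pull, gripping the knob, slipped and left the lever at about 0.2 rad. I then pressed it from above with closed fingers to a firm 20 N stop. The knob showed within about 1 px of the fully-down position in both pictures.

**Red key:** it went down to a hard stop (30 N, at least 8 mm of travel) and no longer shows above the pod in the side view.

**Not confirmed:**
- I could not see the grey key pop up. It changes too little in the top view, and I had used up the 12 pictures. I rely on its link to the red key.
- The middle honey jar was hidden by the arm in the last top picture, though a jar cap in the side view had not moved.
- The salt shaker detections differ by 2–4 px from the start, which is within the scatter of the detections. The arm came nowhere near either of them.

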